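# Slide a carrier off the slide warmer and lay it on the drain stand

### The arm

A 6-joint arm with a two-finger parallel gripper is mounted at the origin on the work surface. World frame = base frame: x ahead of the robot, y to its left, z up, the work surface at z = 0. Lengths are in m, angles in degrees, forces in N, time in s.
With the tool pointing down it reaches from about 0.25 to 0.725 m from the base axis. Payload 9.7 kg.
Tool frame: the origin (TCP) lies at the very end of the fingers, on their centre line; the grasp point (between the pads) lies tcp_to_grasp behind it (tcp_to_grasp is the distance from the TCP to the grasp point, in m); z points along the fingers, y is the direction in which the jaws open and shut (so a half turn about z gives the same grasp; the last joint's range is limited). The gripper opens to 85 mm and grips with 20 to 120 N. Pads are 22 mm wide; open, the fingers measure 114 mm over their backs; the gripper's body (76 mm by 85 mm) begins 54 mm behind the grasp point. The pads swing forward as they close: fully open they stand 13 mm farther back than shut.
Start: joints at [-70.474, 4.979, 10.078, 95.1, 0, 90], TCP at [0.184, -0.518, 0.231] pointing down, gripper open.
Joint ranges: [-179.16, 179.16], [-48.56, 103.87], [-65.8, 70.77], [-126.05, 130.52], [-82.76, 87.17], [-180, 180]. Speed limits (degrees/s): [127.2, 127.2, 147.25, 180, 180, 180].

### API

Orientations are given as [roll, pitch, yaw] about the fixed x, y, z axes, in that order (R = Rz(yaw) Ry(pitch) Rx(roll)).
In Python, from workcell import * gives the robot as it stands. The module is installed in compiled form; this text tells all that it offers.
- The arm moves only by the shell command python3 -m pendant 'ROWS' [FORCE]. ROWS is JSON, a list of rows, each a list of 3 entries, a list of its own where there are three numbers: the opening in per cent of the stroke, from 0 (shut) to 100 (fully open), then the shift along the world's x, y, z in mm, then the turn, a rotation vector about the world's x, y, z in degrees. A call has 1 to 20 rows; each row is the pose to reach, as a shift and turn from the pose measured when the call began; what a row does not reach only later rows make up. A row lasts 1/8 s, in which the tool goes at most 62.5 mm and 10.7 degrees, less where a joint would pass 70% of its speed; a pose out of reach is approached as far as the arm can. A call with a gripper value outside its range is refused whole. The fingers move at their own pace and stop on an object; FORCE is the grip in N (left out, the last holds). Time passes only in rows, so rows that repeat a pose let the fingers close. It gives the time, the measured TCP pose, the force and the opening at its end, in the units of the state.
- get_obs(): the state, without advancing time (a new reading comes with each control period).
- camera(name): name is "scene" or "top"; returns a dict with "img" (400x640x3 uint8, red, green, blue), "fx", "fy", "cx", "cy" (pixels), "cam_to_world" (4x4, takes a point from camera to world coordinates). Camera axes: x right, y down, z forward; pixel columns grow to the right and rows downward; lengths in m; the calibration is good to about 2 mm. A picture is of the moment at which its call begins. There is no depth.
- job_done(): hands the job in, once; it reports no verdict.
Trained networks look in a picture, given as the dict that the camera call returned (one of the last four; its "shot" number tells which), for a name from the list of things; names that differ only in an ending like _2 or _b are one class to them, and where a whole thing is asked for, a point or a joint stands for the part that bears it (a point fixed in the world has none). Each returns a list of dicts, best first, with "confidence" (0 to 1); they miss things now and then, are a little off and sometimes report something else, mostly with a low value. They report only what shows in the picture. A call takes as long as a camera call. They do not tell look-alikes from the thing itself.
- regions_of(picture, label): "region" (400x640 bool, what is visible of it).
- pinpoint(picture, label): "position" ([x, y, z] in m, in world coordinates, good to about 4 mm: a listed point, or the origin of a listed thing).
The state is a dict: "time": time; "q": joint angles; "qd": joint speeds; "joint_efforts": joint torques, N m; "ee_pos": TCP position; "tcp_rot": TCP orientation; "wrist_force": force on the tool from outside, world axes, zero at the start; "torque": the same for the moment, N m; "opening": finger opening in m.
Only numpy, scipy, OpenCV 4.12 (cv2) and the standard library are available. Lean on these libraries where they do the work, as an engineer would, in place of code of your own. Each camera call takes 0.05 s, during which the arm holds its last target. There are 200 camera calls.

### The job

Slide the longer of the two flat metal carriers along its lane until its end sticks out over the open edge of the slide warmer, without letting it fall, then pick it up by that end and lay it gently across both rails of the drain stand, flat between the four tabs and centred lengthwise. Leave the shorter carrier in its lane and do not disturb the other things on the bench.

Things in the scene. Friction and masses are not known exactly. Their poses are not given: they have to be found in the camera images.
- warmer: Slide warmer, fixed: flat dark steel slab 190 mm (x) by 300 mm (y), top 55 mm above the bench, solid below. Origin on the bench under the slab's centre. Three guide strips 6 mm high along y leave two lanes 62 mm wide, centred at x = -42 and +42 mm, one carrier in each, in either order. Lanes are open at the -y edge; at the +y end a control box 70 mm high covers y = 152 to 212 mm.
- exit_edge (a point): Middle of the slab's open -y edge, on its top face (warmer x = 0, y = -150 mm, 55 mm above the bench); axes as the warmer's, so carriers slide out along -y. Beyond it is a sheer drop to the bench. The guide strips end here too; they are 10 mm wide at x = -78 and +78 mm and 22 mm wide at x = 0.
- long_carrier: Longer carrier: flat aluminium plate 56 (x) by 180 (y, its long axis) by 5 mm thick, 0.11 to 0.18 kg, with four shallow grey slide pockets. Loose in one lane, 3 mm play each side, so its sides cannot be gripped there; slides with ordinary friction. Origin at the centre of its underside, which is its balance point: it tips off when more than 90 mm sticks out.
- front_end (a point): Middle of the long carrier's -y end face, at half its thickness, 90 mm from its centre: the end nearer the open edge, 10 to 50 mm inside it at the start.
- rear_end (a point): Middle of the long carrier's +y end face, at half its thickness: the end nearer the control box, with 50 mm or more of clear lane behind it at the start.
- short_carrier: The shorter carrier, of the same metal, width and thickness but 120 mm long with two pockets, loose in the other lane; it is to stay there. Origin at the centre of its underside, long axis y.
- stand: Drain stand, fixed: steel drip tray 170 (x) by 200 (y) by 18 mm high, with two flat-topped rails 10 mm wide along x at y = -32 and +32 mm, tops 70 mm above the bench. Two tabs on each rail rise 12 mm above it, inner faces at x = -36 and +36 mm: a carrier lies along y between them, 8 mm play each side, its ends sticking out past both rails. Origin on the bench under its centre.
- tube_rack: Bystander: white rack of capped tubes, 70 by 200 by 96 mm, origin under its centre.
- wash_bottle: Bystander: white wash bottle, 68 mm in diameter, 185 mm high with its spout, origin under its centre.
- jar: Bystander: jar 52 mm in diameter, 70 mm high, origin under its centre.
- beaker: Bystander: glass beaker 64 mm in diameter, 85 mm high, origin under its centre.
Mind the look-alikes: they are no part of the job. Leave any orange or purple look-alike of the long_carrier alone.

How it is judged (in metres and radians):
On the way, in this order (a step that is already met when the one before it is completed fails the run):
1. the long carrier, still lying flat in its lane, sticks out at least 25 mm over the warmer's open edge (y of front_end in the frame of warmer below -0.175 m and z of long_carrier in the frame of warmer between 0.052 and 0.058 m and angle between long_carrier's own z axis and vertical below 0.06 rad), for 0.2 s.
2. the long carrier is lifted clear of the warmer (z of long_carrier in the frame of warmer above 0.075 m and contact force between long_carrier and warmer below 0.01 N), for 0.1 s.
At the end, for the whole second after the job is handed in: The long carrier rests flat (within 3 degrees) and still on both rails of the drain stand, between the four tabs, its centre within 22 mm of the middle between the rails lengthwise; the short carrier lies in its lane within 20 mm of where it was (x of long_carrier in the frame of stand between -0.012 and 0.012 m and y of long_carrier in the frame of stand between -0.022 and 0.022 m and z of long_carrier in the frame of stand between 0.067 and 0.073 m and angle between long_carrier's own z axis and vertical below 0.05 rad and angle between the y axis of long_carrier and the y axis of stand, either way round below 0.3 rad and contact force between long_carrier and stand above 0.3 N and linear speed of long_carrier below 0.02 m/s and z of short_carrier in the frame of warmer above 0.052 m and distance of short_carrier from where it was at the start of the episode below 0.02 m); the robot touches nothing.
It fails at once if the long carrier falls off (its centre drops below 30 mm above the bench) (height (world z) of long_carrier below 0.03 m).
It fails at once if the long carrier is dropped or rammed onto the stand (more than 45 N between them) (contact force between long_carrier and stand above 45 N).
It fails at once if the short carrier is moved more than 20 mm (distance of short_carrier from where it was at the start of the episode above 0.02 m).
It fails at once if another thing on the bench is moved more than 30 mm or tipped (distance of any of tube_rack, wash_bottle, jar, beaker from where it was at the start of the episode above 0.03 m or angle between any of tube_rack, wash_bottle, jar, beaker's own z axis and vertical above 0.3 rad).
It also fails if it takes over 54 s, if anything falls off the work surface, if the arm or the gripper's body presses on something with over 40 N, if the wrist force passes 120 N, or if a joint passes its speed limit or range.

## Working session

There is one attempt and no reset: what is moved stays moved. The work goes in short steps, Python scripts to look and compute and a shell command to move; the robot and the scene stay as the last step left them, time stands still between calls to the robot, and variables do not carry over. Pictures are saved under pics/ and viewed, about 8 in all and at most 12, crops included, and the job is handed in when it is done.

```bash
mkdir -p pics; python3 - <<'E'
from workcell import *
import cv2, numpy as np
o=get_obs(); print({k:np.round(v,3) for k,v in o.items()})
try: print(tcp_to_grasp)
except Exception as e: print(e)
for n in ("scene","top"):
    p=camera(n); cv2.imwrite(f"pics/{n}0.png",cv2.cvtColor(p["img"],cv2.COLOR_RGB2BGR))
    print(n,p["fx"],p["cx"],p["cy"],np.round(p["cam_to_world"],3).tolist())
    for l in ["warmer","exit_edge","long_carrier","front_end","rear_end","short_carrier","stand","tube_rack","wash_bottle","jar","beaker"]:
        print(l,[(np.round(d["position"],4).tolist(),round(d["confidence"],2)) for d in pinpoint(p,l)[:3]])
E
```

```text
{'time': np.float64(0.0), 'q': array([-7.0472e+01,  5.0110e+00,  1.0034e+01,  9.5097e+01, -1.0000e-03,
        9.0002e+01]), 'qd': array([ 0.067, -0.044, -0.01 ,  0.019,  0.06 ,  0.055]), 'joint_efforts': array([ 1.0000e-03, -5.2039e+01,  4.6481e+01,  1.6000e-02,  0.0000e+00,
        0.0000e+00]), 'ee_pos': array([ 0.184, -0.518,  0.231]), 'tcp_rot': array([-1.79927e+02,  1.00000e-03,  1.95260e+01]), 'wrist_force': array([0.492, 0.126, 1.085]), 'torque': array([-0.005, -0.033,  0.01 ]), 'opening': np.float64(0.085)}
0.0187
scene 391.48584229285945 316.78731397193917 195.9515445114006 [[-0.389, 0.787, -0.478, 1.011], [0.921, 0.333, -0.201, 0.254], [0.001, -0.519, -0.855, 0.903], [0.0, 0.0, 0.0, 1.0]]
warmer [([0.5433, 0.1971, 0.0007], 0.87), ([0.5978, 0.0999, 0.0568], 0.7)]
exit_edge [([0.5646, 0.049, 0.0536], 0.94)]
long_carrier [([0.5815, 0.1906, 0.0536], 0.89), ([0.2933, 0.203, 0.0008], 0.89), ([0.2984, 0.4512, -0.0048], 0.59)]
front_end [([0.3453, 0.5192, 0.0016], 0.84), ([0.3888, 0.2162, 0.0026], 0.76), ([0.5982, 0.1001, 0.0573], 0.62)]
rear_end [([0.208, 0.1922, 0.0005], 0.88), 
[... 710 characters left out ...]
r [([0.2941, 0.1982, 0.0002], 0.92), ([0.3039, 0.4449, 0.0009], 0.71), ([0.5831, 0.1915, 0.0555], 0.58)]
front_end [([0.3526, 0.5214, 0.0027], 0.75), ([0.5958, 0.0985, 0.0608], 0.7), ([0.3871, 0.2182, 0.0043], 0.58)]
rear_end [([0.2107, 0.1903, -0.0006], 0.74), ([0.5765, 0.2799, 0.0583], 0.73), ([0.2501, 0.3755, 0.0033], 0.65)]
short_carrier [([0.5107, 0.1523, 0.0567], 0.96)]
stand [([0.5047, -0.2835, -0.0014], 0.63)]
tube_rack [([0.7658, -0.2406, -0.0007], 0.72), ([0.5967, 0.1008, 0.0589], 0.24)]
wash_bottle [([0.762, 0.0548, 0.0019], 0.63), ([0.5441, 0.1934, -0.0017], 0.62), ([0.5588, 0.0469, 0.0565], 0.56)]
jar [([0.398, -0.0916, -0.0006], 0.69)]
beaker [([0.7584, -0.0757, 0.0002], 0.91)]
```

View pics/scene0.png

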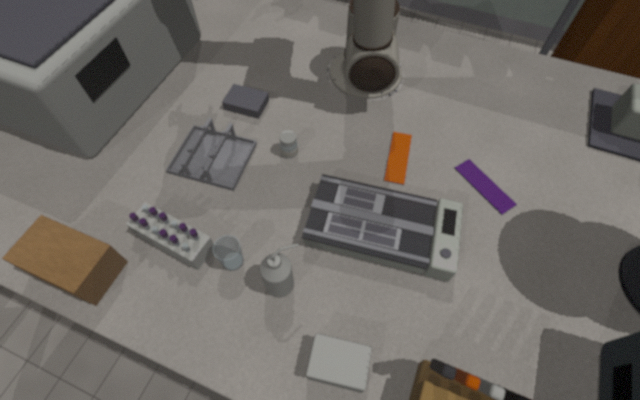

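View pics/top0.png

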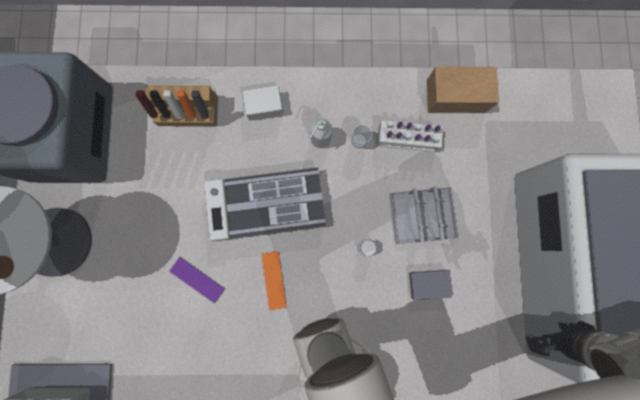

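The scene view shows the warmer at (380,225). The long carrier with four pockets is in the far lane at (355,238), the short one in the near lane at (365,205), and the stand is at (212,157). In the top view the long carrier is at (277,188), the short at (290,213) and the stand at (423,215). Orange and purple decoys are lying on the bench. Next I'll overlay models of the pose estimates to check them.

```bash
cat > h.py <<'E'
from workcell import *
import numpy as np, cv2
def proj(p,X):
    T=np.linalg.inv(p["cam_to_world"]); X=np.atleast_2d(X); c=X@T[:3,:3].T+T[:3,3]
    return np.c_[p["fx"]*c[:,0]/c[:,2]+p["cx"], p["fy"]*c[:,1]/c[:,2]+p["cy"]]
def ray(p,uv):
    T=p["cam_to_world"]; d=T[:3,:3]@np.array([(uv[0]-p["cx"])/p["fx"],(uv[1]-p["cy"])/p["fy"],1]); return T[:3,3],d/np.linalg.norm(d)
def plane(p,uv,z):
    o,d=ray(p,uv); return o+d*(z-o[2])/d[2]
def tri(rs):
    A=sum(np.eye(3)-np.outer(d,d) for o,d in rs); b=sum((np.eye(3)-np.outer(d,d))@o for o,d in rs); return np.linalg.solve(A,b)
def pose(x,y,yaw,P):
    c,s=np.cos(np.radians(yaw)),np.sin(np.radians(yaw)); P=np.atleast_2d(P).astype(float)
    return np.c_[x+c*P[:,0]-s*P[:,1], y+s*P[:,0]+c*P[:,1], P[:,2]]
def rect(x0,x1,y0,y1,z): return np.array([[x0,y0,z],[x1,y0,z],[x1,y1,z],[x0,y1,z]])
def pick(p,label,X):
    c=proj(p,X)[0]; L=regions_of(p,label); L=[d for d in L if d["region"].sum()>20]
    return min(L,key=lambda d:np.hypot(*(np.array(np.nonzero(d["region"]))[::-1].mean(1)-c)))["region"].astype(np.uint8)
def overlay(p,polys,c,fn,half=70,k=5):
    im=cv2.cvtColor(p["img"],cv2.COLOR_RGB2BGR); x0,y0=int(c[0]-half),int(c[1]-half*.75)
    im=cv2.resize(im[y0:y0+int(1.5*half),x0:x0+2*half],None,fx=k,fy=k,interpolation=cv2.INTER_CUBIC)
    for P,col in polys:
        u=((proj(p,P)-[x0,y0]+.5)*k).astype(int); cv2.polylines(im,[u.reshape(-1,1,2)],True,col,1)
    cv2.imwrite(fn,im)
E
python3 - <<'E'
from h import *
P={n:camera(n) for n in("top","scene")}
for lab,X,z in(("long_carrier",[.5855,.19,.06],.06),("short_carrier",[.505,.154,.06],.06),("stand",[.505,-.287,.04],.018),("warmer",[.544,.197,.05],.055)):
    rs=[]
    for n,p in P.items():
        m=pick(p,lab,X); c=cv2.findContours(m,0,1)[0]; c=max(c,key=cv2.contourArea)
        B=np.array([plane(p,u,z) for u in c[:,0]]); r=cv2.minAreaRect((B[:,:2]*1000).astype(np.float32)); print(lab,n,np.round(np.concatenate([r[0],r[1],[r[2]]]),1))
        v,u=np.nonzero(m); rs.append(ray(p,(u.mean(),v.mean())))
    print("  tri centroid",np.round(tri(rs),4))
S=lambda *a:pose(.505,-.287,0,rect(*a))
W=lambda *a:pose(.544,.197,7.3,rect(*a))
for n,p in P.items():
    G,R,Y=(0,255,0),(0,0,255),(0,255,255)
    overlay(p,[(S(-.085,.085,-.1,.1,.018),Y)]+[(S(-.036,.036,s*.032-.005,s*.032+.005,.07),R) for s in(-1,1)],proj(p,[.505,-.287,.05])[0],f"pics/st_{n}.png")
    overlay(p,[(W(-.095,.095,-.15,.15,.055),Y),(pose(.5855,.19,7.3,rect(-.028,.028,-.09,.09,.06)),G)],proj(p,[.544,.197,.05])[0],f"pics/wa_{n}.png",half=80)
a=[np.hstack([cv2.resize(cv2.imread(f"pics/{k}_{n}.png"),(400,300)) for n in P]) for k in("st","wa")]
cv2.imwrite("pics/ov1.png",np.vstack(a))
E
```

```text
long_carrier top [585.1 188.9  64.2 185.2   8.4]
long_carrier scene [584.9 191.7  60.7 181.1   8.2]
  tri centroid [0.585  0.192  0.0592]
short_carrier top [505.7 153.3  55.9 119.2   7.1]
short_carrier scene [504.  154.4  64.6 125.2   6.1]
  tri centroid [0.5051 0.1543 0.0605]
stand top [ 506.9 -284.1  176.2  206.8    5.6]
stand scene [ 488.2 -281.6  220.8  209.6    6. ]
  tri centroid [ 0.5044 -0.2836  0.0121]
warmer top [538.4 228.1 196.  365.6   7.7]
warmer scene [541.2 231.4 218.  366.6   7.2]
  tri centroid [0.5342 0.2542 0.0259]
```

View pics/ov1.png

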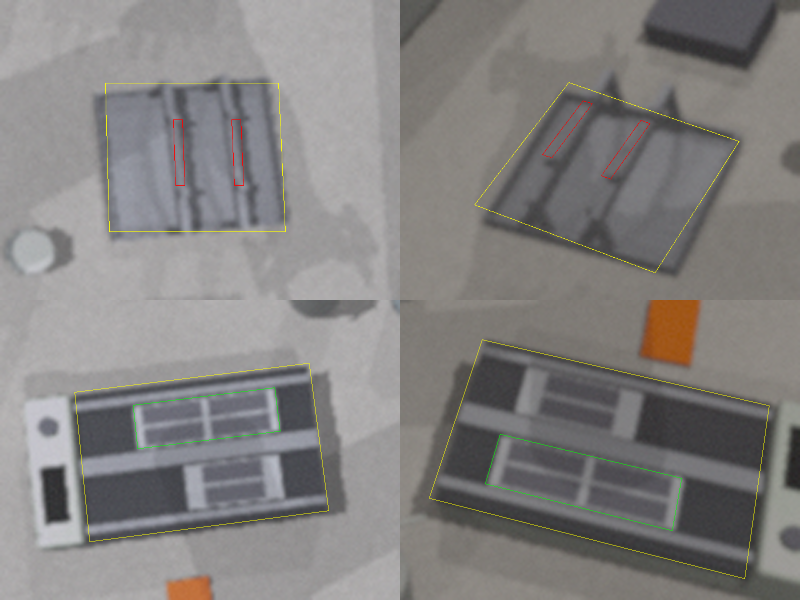

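Both carriers match the model, with triangulated height 59 mm against the expected 60 and yaw about 7.5°. The stand is yawed about 5.6°. I'm moving above the gap behind the long carrier with the fingers shut.

```bash
python3 -m pendant '[[0,[385,834,-60],[0,0,78]],[0,[385,834,-60],[0,0,78]],[0,[385,834,-60],[0,0,78]],[0,[385,834,-60],[0,0,78]],[0,[385,834,-60],[0,0,78]],[0,[385,834,-60],[0,0,78]],[0,[385,834,-60],[0,0,78]],[0,[385,834,-60],[0,0,78]],[0,[385,834,-60],[0,0,78]],[0,[385,834,-60],[0,0,78]],[0,[385,834,-60],[0,0,78]],[0,[385,834,-60],[0,0,78]],[0,[385,834,-60],[0,0,78]],[0,[385,834,-60],[0,0,78]],[0,[385,834,-60],[0,0,78]],[0,[385,834,-60],[0,0,78]],[0,[385,834,-60],[0,0,78]],[0,[385,834,-60],[0,0,78]],[0,[385,834,-60],[0,0,78]],[0,[385,834,-60],[0,0,78]]]'
```

```text
time: 4.2
ee_pos: [0.5689, 0.3151, 0.1719]
tcp_rot: [180.0, -0.0, 97.5]
wrist_force: [0.2, -0.0, -0.1]
opening: 0.0001
```

```bash
python3 -m pendant '[[0,[1,1,-50],[0,0,0]],[0,[1,1,-97],[0,0,0]],[0,[1,1,-97],[0,0,0]],[0,[1,1,-97],[0,0,0]]]'; python3 - <<'E'
from h import *
G,R,Y=(0,255,0),(0,0,255),(0,255,255)
P={n:camera(n) for n in("top","scene")}
t=get_obs()["ee_pos"]
S=lambda *a:pose(.506,-.284,5.6,rect(*a))
for n,p in P.items():
    overlay(p,[(pose(t[0],t[1],7.5,rect(-.012,.012,-.011,.011,t[2])),R),(pose(.585,.1905,7.7,rect(-.028,.028,-.09,.09,.06)),G)],proj(p,[.56,.25,.06])[0],f"pics/wb_{n}.png")
    overlay(p,[(S(-.085,.085,-.1,.1,.018),Y)]+[(S(-.036,.036,s*.032-.005,s*.032+.005,.07),R) for s in(-1,1)],proj(p,[.505,-.287,.05])[0],f"pics/sb_{n}.png")
cv2.imwrite("pics/ov2.png",np.vstack([np.hstack([cv2.resize(cv2.imread(f"pics/{k}_{n}.png"),(400,300)) for n in P]) for k in("sb","wb")]))
E
```

```text
time: 4.7
ee_pos: [0.5705, 0.3163, 0.0771]
tcp_rot: [179.8, -0.1, 97.5]
wrist_force: [-0.3, 0.5, 0.2]
opening: 0.0001
```

View pics/ov2.png

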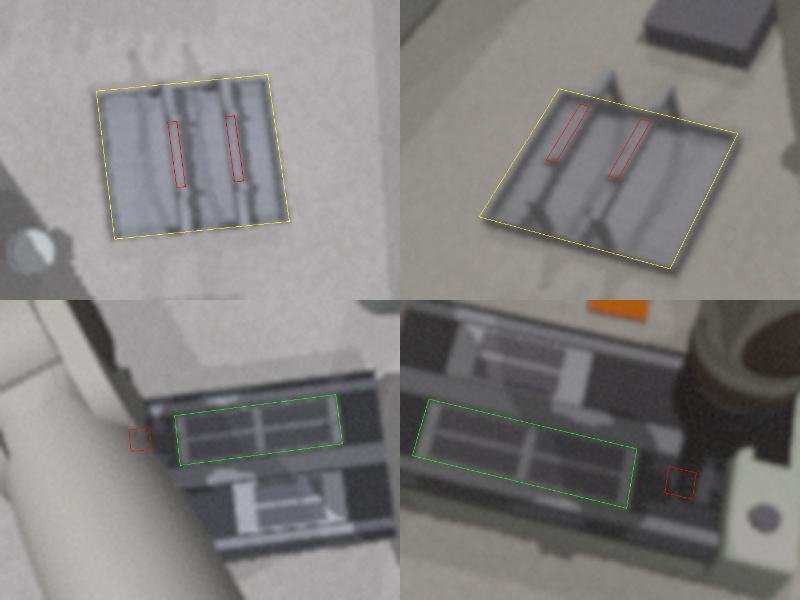

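The stand model fits both views at yaw 5.6°. In the scene view the fingers stand in the clear lane at about (680,482) behind the carrier, centred in the lane. Descending in small steps.

```bash
python3 -m pendant '[[0,[0,0,-10],[0,0,0]],[0,[0,0,-17],[0,0,0]],[0,[0,0,-17],[0,0,0]],[0,[0,0,-19],[0,0,0]],[0,[0,0,-19.5],[0,0,0]]]'
```

```text
time: 5.42
ee_pos: [0.571, 0.3167, 0.0583]
tcp_rot: [179.7, -0.1, 97.5]
wrist_force: [-0.1, 0.3, 0.7]
opening: -0.0
```

```bash
python3 -m pendant '[[0,[0,0,-1.2],[0,0,0]],[0,[1,-8,-1.2],[0,0,0]],[0,[2,-16,-1.2],[0,0,0]],[0,[3,-24,-1.2],[0,0,0]],[0,[4,-32,-1.2],[0,0,0]],[0,[5,-40,-1.2],[0,0,0]],[0,[6.5,-48,-1.2],[0,0,0]],[0,[7.5,-56,-1.2],[0,0,0]],[0,[8,-60,-1.2],[0,0,0]]]'; python3 - <<'E'
from h import *
for n in("top","scene"):
    p=camera(n)
    for l in("exit_edge","front_end","rear_end","long_carrier","short_carrier"):
        print(n,l,[(np.round(d["position"],4).tolist(),round(d["confidence"],2)) for d in pinpoint(p,l) if d["position"][2]>.03])
E
```

```text
time: 6.55
ee_pos: [0.5791, 0.2561, 0.0571]
tcp_rot: [179.8, -0.1, 97.5]
wrist_force: [-1.0, 0.6, -0.7]
opening: 0.0002
top exit_edge [([0.5637, 0.0486, 0.0544], 0.91)]
top front_end [([0.5987, 0.0678, 0.0582], 0.87)]
top rear_end [([0.5829, 0.2455, 0.0567], 0.65)]
top long_carrier [([0.5849, 0.1556, 0.0541], 0.73)]
top short_carrier [([0.5089, 0.1539, 0.059], 0.56)]
scene exit_edge [([0.5653, 0.0495, 0.0561], 0.7), ([0.5013, 0.1547, 0.0507], 0.46)]
scene front_end [([0.6048, 0.0666, 0.0556], 0.68)]
scene rear_end [([0.5751, 0.2422, 0.0601], 0.78)]
scene long_carrier [([0.5873, 0.1576, 0.0543], 0.87)]
scene short_carrier [([0.5021, 0.1568, 0.0503], 0.62)]
```

```bash
python3 -m pendant '[[0,[1,-8,0],[0,0,0]],[0,[2,-16,0],[0,0,0]],[0,[3,-24,0],[0,0,0]],[0,[4,-32,0],[0,0,0]],[0,[5.5,-40,0],[0,0,0]],[0,[6.5,-48,0],[0,0,0]],[0,[7.5,-56,0],[0,0,0]],[0,[8.5,-63,0],[0,0,0]],[0,[9,-67,0],[0,0,0]],[0,[9,-67,0],[0,0,0]],[0,[9,-64,0],[0,0,0]],[0,[8,-58,10],[0,0,0]],[0,[8,-58,60],[0,0,0]],[0,[8,-58,100],[0,0,0]],[0,[8,-58,100],[0,0,0]]]'; python3 - <<'E'
from h import *
G=(0,255,0)
for n in("top","scene"):
    p=camera(n)
    for l in("exit_edge","front_end","rear_end","long_carrier","short_carrier"):
        print(n,l,[(np.round(d["position"],4).tolist(),round(d["confidence"],2)) for d in pinpoint(p,l) if d["position"][2]>.03])
    overlay(p,[(pose(.597,.087,7.5,rect(-.028,.028,-.09,.09,.06)),G)],proj(p,[.59,.1,.06])[0],f"pics/wc_{n}.png")
cv2.imwrite("pics/ov3.png",np.hstack([cv2.resize(cv2.imread(f"pics/wc_{n}.png"),(400,300)) for n in ("top","scene")]))
E
```

```text
time: 9.02
ee_pos: [0.5884, 0.1999, 0.1617]
tcp_rot: [179.4, -0.2, 97.5]
wrist_force: [0.5, -0.5, -0.2]
opening: 0.0003
top exit_edge [([0.5617, 0.0437, 0.0573], 0.71)]
top front_end [([0.6075, 0.0014, 0.059], 0.73), ([0.5973, 0.0875, 0.0569], 0.67)]
top rear_end [([0.5919, 0.1786, 0.0567], 0.94)]
top long_carrier [([0.5947, 0.0855, 0.0557], 0.64)]
top short_carrier [([0.5076, 0.1544, 0.0582], 0.56)]
scene exit_edge [([0.5621, 0.0486, 0.0566], 0.91)]
scene front_end []
scene rear_end [([0.5863, 0.1772, 0.0608], 0.84)]
scene long_carrier [([0.5972, 0.0904, 0.0542], 0.81)]
scene short_carrier [([0.4988, 0.1569, 0.0511], 0.61)]
```

View pics/ov3.png

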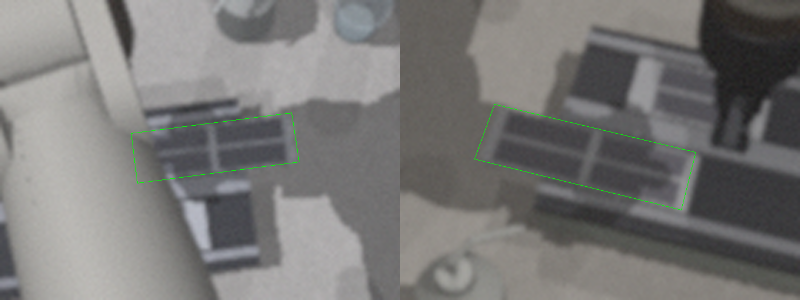

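The carrier now sticks out about 50 mm; the centre is at about (0.597, 0.088). Moving above the overhanging end with the jaws open.

```bash
python3 -m pendant '[[100,[6,-60,0],[0,0,0]],[100,[12,-120,0],[0,0,0]],[100,[17.5,-181,0],[0,0,0]],[100,[17.5,-181,0],[0,0,0]],[100,[17.5,-181,0],[0,0,0]],[100,[17.5,-181,-30],[0,0,0]],[100,[17.5,-181,-60],[0,0,0]],[100,[17.5,-181,-70],[0,0,0]],[100,[17.5,-181,-70],[0,0,0]]]'; python3 - <<'E'
from h import *
G,R=(0,255,0),(0,0,255); t=get_obs()["ee_pos"]
for n in("top","scene"):
    p=camera(n)
    overlay(p,[(pose(.597,.0885,7.5,rect(-.028,.028,-.09,.09,.06)),G),(pose(t[0],t[1],7.5,rect(-.043,.043,-.011,.011,t[2])),R)],proj(p,[.6,.05,.06])[0],f"pics/wd_{n}.png")
cv2.imwrite("pics/ov4.png",np.hstack([cv2.resize(cv2.imread(f"pics/wd_{n}.png"),(400,300)) for n in ("top","scene")]))
E
```

```text
time: 10.75
ee_pos: [0.6042, 0.0186, 0.0867]
tcp_rot: [179.8, -0.1, 97.6]
wrist_force: [-0.2, 0.5, 0.3]
opening: 0.0854
```

View pics/ov4.png

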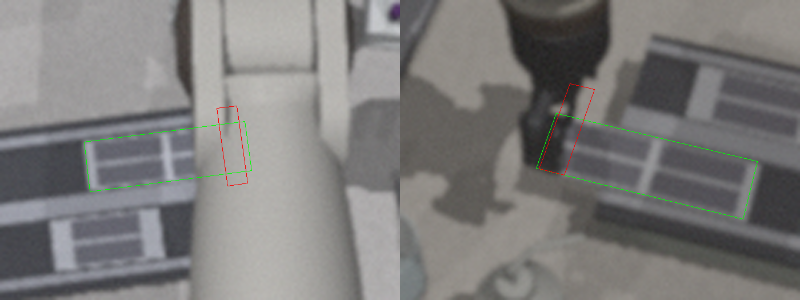

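The jaws straddle the overhanging end, and the green outline still matches the carrier (rear edge at (750,190) in the scene half). Going down and closing gently.

```bash
python3 -m pendant '[[100,[1,0,-25],[0,0,0]],[100,[1,0,-45],[0,0,0]],[100,[1,0,-51],[0,0,0]],[100,[1,0,-51],[0,0,0]],[68,[1,0,-51],[0,0,0]],[68,[1,0,-51],[0,0,0]],[60,[1,0,-51],[0,0,0]],[55,[1,0,-51],[0,0,0]],[50,[1,0,-51],[0,0,0]],[50,[1,0,-51],[0,0,0]],[50,[1,0,-51],[0,0,0]]]' 25
```

```text
time: 12.22
ee_pos: [0.6063, 0.0182, 0.0375]
tcp_rot: [179.6, -0.1, 97.5]
wrist_force: [1.4, -0.0, 3.8]
opening: 0.0551
```

```bash
python3 -m pendant '[[40,[0,0,0],[0,0,0]],[40,[0,0,0],[0,0,0]],[40,[0,0,0],[0,0,0]],[40,[0,0,8],[0,0,0]],[40,[0,0,20],[0,0,0]],[40,[0,0,40],[0,0,0]],[40,[0,0,60],[0,0,0]],[40,[0,0,80],[0,0,0]],[40,[0,0,80],[0,0,0]]]' 100; python3 - <<'E'
from h import *
G,R=(0,255,0),(0,0,255); t=get_obs()["ee_pos"]
for n in("top","scene"):
    p=camera(n)
    for l in("front_end","rear_end","long_carrier","short_carrier"):
        print(n,l,[(np.round(d["position"],4).tolist(),round(d["confidence"],2)) for d in pinpoint(p,l) if d["position"][2]>.03])
    overlay(p,[(pose(.597,.0885,7.5,rect(-.028,.028,-.09,.09,.14)),G)],proj(p,[.6,.05,.1])[0],f"pics/we_{n}.png")
cv2.imwrite("pics/ov5.png",np.hstack([cv2.resize(cv2.imread(f"pics/we_{n}.png"),(400,300)) for n in ("top","scene")]))
E
```

```text
time: 13.35
ee_pos: [0.6071, 0.0183, 0.1194]
tcp_rot: [179.5, -0.1, 97.5]
wrist_force: [0.5, 0.8, -0.5]
opening: 0.0532
top front_end []
top rear_end [([0.5917, 0.1786, 0.1372], 0.94)]
top long_carrier [([0.5988, 0.0883, 0.1375], 0.87), ([0.5598, 0.0452, 0.0526], 0.56)]
top short_carrier [([0.5081, 0.1531, 0.0585], 0.82)]
scene front_end [([0.6066, 0.0005, 0.1318], 0.77)]
scene rear_end [([0.5848, 0.1787, 0.1363], 0.74)]
scene long_carrier [([0.5969, 0.0916, 0.1318], 0.67), ([0.5639, 0.0476, 0.0535], 0.65)]
scene short_carrier [([0.5009, 0.1562, 0.0514], 0.7)]
```

View pics/ov5.png

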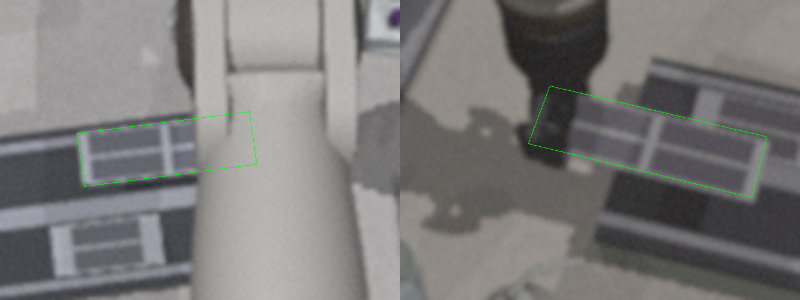

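The carrier is lifted level, with both ends at z≈0.135, and the short carrier hasn't moved. Carrying it over the stand and turning −2° to match the stand's yaw.

```bash
python3 -m pendant '[[40,[-3,-10,10],[0,0,0]],[40,[-10,-37,20],[0,0,0]],[40,[-20,-75,20],[0,0,0]],[40,[-30,-115,20],[0,0,0]],[40,[-40,-155,20],[0,0,-1]],[40,[-50,-195,20],[0,0,-2]],[40,[-60,-235,20],[0,0,-2]],[40,[-70,-275,20],[0,0,-2]],[40,[-80,-315,10],[0,0,-2]],[40,[-90,-350,0],[0,0,-2]],[40,[-95,-370,-15],[0,0,-2]],[40,[-95,-374,-25],[0,0,-2]],[40,[-95,-374,-30],[0,0,-2]],[40,[-95,-374,-30],[0,0,-2]],[40,[-95,-374,-30],[0,0,-2]]]'; python3 - <<'E'
from h import *
G,R,Y=(0,255,0),(0,0,255),(0,255,255); t=get_obs()["ee_pos"]
c=pose(t[0],t[1],5.6,[-.0,.0711,0])[0]; print("expected centre",c)
for n in("top","scene"):
    p=camera(n)
    for l in("front_end","rear_end","long_carrier","stand"):
        print(n,l,[(np.round(d["position"],4).tolist(),round(d["confidence"],2)) for d in pinpoint(p,l) if d["position"][1]<0])
    S=lambda *a:pose(.5055,-.285,5.6,rect(*a))
    overlay(p,[(pose(c[0],c[1],5.6,rect(-.028,.028,-.09,.09,.112)),G),(S(-.085,.085,-.1,.1,.018),Y)]+[(S(-.036,.036,s*.032-.005,s*.032+.005,.07),R) for s in(-1,1)],proj(p,[.506,-.285,.08])[0],f"pics/wf_{n}.png")
cv2.imwrite("pics/ov6.png",np.hstack([cv2.resize(cv2.imread(f"pics/wf_{n}.png"),(400,300)) for n in ("top","scene")]))
E
```

```text
time: 15.72
ee_pos: [0.5118, -0.3551, 0.0878]
tcp_rot: [179.6, -0.1, 95.6]
wrist_force: [0.3, -0.4, -1.3]
opening: 0.0532
expected centre [ 0.50484513 -0.28429861  0.        ]
top front_end [([0.5096, -0.3737, 0.1049], 0.85)]
top rear_end [([0.5025, -0.1943, 0.1067], 0.8)]
top long_carrier [([0.5038, -0.285, 0.1008], 0.62)]
top stand [([0.5073, -0.2871, 0.0012], 0.94)]
scene front_end [([0.5144, -0.3737, 0.1025], 0.97)]
scene rear_end [([0.4964, -0.1978, 0.1077], 0.97)]
scene long_carrier [([0.5045, -0.2842, 0.1017], 0.65)]
scene stand [([0.5054, -0.2857, -0.0], 0.63)]
```

View pics/ov6.png

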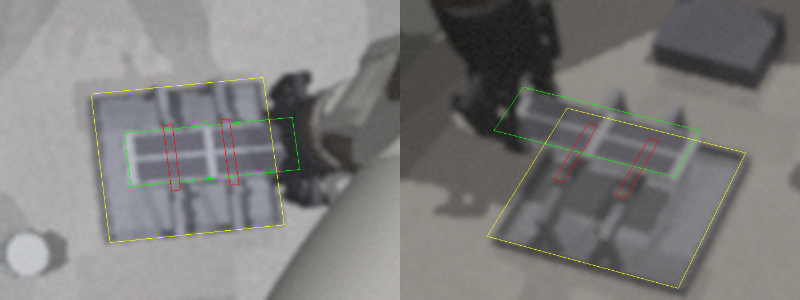

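Position is within 2 mm of the stand centre in both views. Lowering: underside ≈ 0.105, rails at 0.070.

```bash
python3 -m pendant '[[40,[1.5,-1,-8],[0,0,0]],[40,[1.5,-1,-16],[0,0,0]],[40,[1.5,-1,-24],[0,0,0]],[40,[1.5,-1,-29],[0,0,0]],[40,[1.5,-1,-31],[0,0,0]],[40,[1.5,-1,-32],[0,0,0]],[40,[1.5,-1,-32],[0,0,0]]]'; python3 -m pendant '[[40,[0,0,-0.7],[0,0,0]],[40,[0,0,-1.2],[0,0,0]],[40,[0,0,-1.2],[0,0,0]]]'
```

```text
time: 17.1
ee_pos: [0.5128, -0.3569, 0.0554]
tcp_rot: [179.6, -0.1, 95.5]
wrist_force: [-0.1, -1.5, -1.2]
opening: 0.0534
time: 17.48
ee_pos: [0.5128, -0.3569, 0.0543]
tcp_rot: [179.6, -0.1, 95.5]
wrist_force: [-1.0, 0.3, 1.4]
opening: 0.053
```

```bash
python3 -m pendant '[[40,[0,0,-0.6],[0,0,0]],[40,[0,0,-0.6],[0,0,0]]]';python3 -m pendant '[[40,[0,0,-0.7],[0,0,0]],[40,[0,0,-0.7],[0,0,0]]]'
```

```text
time: 17.73
ee_pos: [0.5129, -0.3569, 0.0538]
tcp_rot: [179.6, -0.1, 95.5]
wrist_force: [-0.9, 0.9, 1.8]
opening: 0.053
time: 17.98
ee_pos: [0.5129, -0.3569, 0.0534]
tcp_rot: [179.6, -0.0, 95.5]
wrist_force: [-2.4, -0.3, 4.4]
opening: 0.0528
```

Contact force is rising, so it's seated. Releasing gradually and then backing straight up.

```bash
python3 -m pendant '[[60,[0,0,0],[0,0,0]],[66,[0,0,0],[0,0,0]],[75,[0,0,0],[0,0,0]],[95,[0,0,0],[0,0,0]],[95,[0,0,0],[0,0,0]],[95,[0,0,0],[0,0,0]],[95,[0,0,10],[0,0,0]],[95,[0,0,30],[0,0,0]],[95,[0,0,70],[0,0,0]],[95,[0,0,120],[0,0,0]],[95,[0,-60,150],[0,0,0]],[95,[0,-60,150],[0,0,0]]]' 20; python3 - <<'E'
from h import *
G,R,Y=(0,255,0),(0,0,255),(0,255,255)
for n in("top","scene"):
    p=camera(n)
    for l in("front_end","rear_end","long_carrier","short_carrier","stand","jar","beaker","wash_bottle","tube_rack"):
        print(n,l,[(np.round(d["position"],4).tolist(),round(d["confidence"],2)) for d in pinpoint(p,l)[:3]])
    S=lambda *a:pose(.5055,-.285,5.6,rect(*a))
    overlay(p,[(S(-.028,.028,-.09,.09,.075),G)],proj(p,[.506,-.285,.08])[0],f"pics/wg_{n}.png")
cv2.imwrite("pics/ov7.png",np.hstack([cv2.resize(cv2.imread(f"pics/wg_{n}.png"),(400,300)) for n in ("top","scene")]))
E
```

```text
time: 19.48
ee_pos: [0.5132, -0.4199, 0.2062]
tcp_rot: [179.5, 0.2, 95.4]
wrist_force: [0.6, 0.8, -0.7]
opening: 0.0809
top front_end [([0.3883, 0.2166, 0.0019], 0.89), ([0.5108, -0.3728, 0.0754], 0.77), ([0.3523, 0.5207, 0.0029], 0.6)]
top rear_end [([0.2487, 0.3766, 0.0025], 0.84), ([0.2093, 0.1899, 0.0027], 0.79), ([0.5017, -0.1951, 0.0729], 0.58)]
top long_carrier [([0.3017, 0.4434, 0.002], 0.75), ([0.5575, 0.0436, 0.0554], 0.64), ([0.5042, -0.2877, 0.0696], 0.59)]
top short_carrier [([0.5043, 0.1511, 0.0583], 0.72)]
top stand [([0.5049, -0.2878, -0.0017], 0.94), ([0.501, -0.1962, 0.073], 0.4)]
top jar [([0.3995, -0.0905, -0.0034], 0.75)]
top beaker [([0.759, -0.0743, -0.0014], 0.95)]
top wash_bottle [([0.7638, 0.0521, 0.0022], 0.68)]
top tube_rack [([0.766, -0.2411, -0.0004], 0.6)]
scene front_end [([0.5162, -0.3723, 0.0699], 0.85), ([0.3889, 0.2176, 0.0025], 0.69), ([0.346, 0.5197, 0.0019], 0.58)]
scene rear_end [([0.4993, -0.1967, 0.0724], 0.96), ([0.2074, 0.1891, -0.0014], 0.61), ([0.2476, 0.3737, 0.0032], 0.61)]
scene long_carrier [([0.3013, 0.4518, -0.0019], 0.73), ([0.5035, -0.2879, 0.0682], 0.72), ([0.2963, 0.2011, 0.0037], 0.69)]
scene short_carrier [([0.5028, 0.1569, 0.0509], 0.68)]
scene stand [([0.5039, -0.2899, -0.0025], 0.86)]
scene jar [([0.4007, -0.0897, 0.002], 0.81), ([0.7658, -0.2413, 0.0007], 0.53)]
scene beaker [([0.7595, -0.079, 0.0015], 0.85)]
scene wash_bottle [([0.7661, 0.0493, -0.0012], 0.81)]
scene tube_rack [([0.7638, -0.241, 0.0013], 0.9)]
```

View pics/ov7.png

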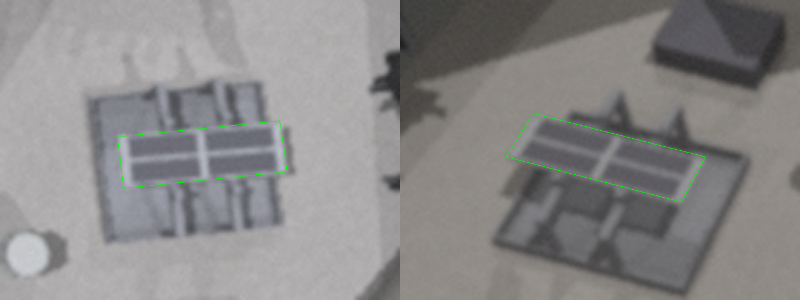

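The carrier lies flat on the stand with both ends at z≈0.072 (half thickness 0.0725). It is centred within about 2 mm, and the bystanders are where they were. Handing in.

```bash
python3 -c "
from workcell import *
print(job_done())"
```

```text
the job is handed in; nothing more can be done
None
```

I slid the long carrier out of its lane and laid it across both rails of the drain stand, and the job is handed in at about 19.5 s of the 54 s allowed. The hand-in gives no verdict, so this rests on my own last checks.

- **What I did:** I pushed the carrier from its rear end with shut fingers until about 50 mm stuck out over the warmer's open edge. I then gripped that end by its sides, lifted it level and lowered it onto the rails. The wrist read about 4 N when I let go.
- **Long carrier:** both views show it flat on the rails, with its ends at z≈0.070 to 0.075 m against the expected 0.0725. Its centre is within about 2 mm of the stand's centre lengthwise and 1 mm sideways.
- **Everything else:** the short carrier and the four bystanders read within about 5 mm of where they started, which is close to the measuring noise. The gripper is clear, about 13 cm above the carrier.
- **Disagreements:** the two cameras differ by up to about 6 mm on single points, for example the front end's x and z. All of these stay inside the tolerances.

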